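Drive a broken shoe out of the stringing machine's slotted rail

TASK

A broken black shoe is lodged in the T-slot of the stringing machine's base rail, at the bridge: take the slot scraper out of the tool tray and lay it in the slot on the closed-end side of the bridge. Drive it along under the bridge, changing from its rear to its front when the bridge is in the way, until the shoe drops clear of the open end into the catch bin. Move the shoe only with the scraper, leave the scraper in the slot beyond the bridge, and leave the other things where they are.

Things in the scene. Friction and masses are not known exactly. Their poses are not given: they have to be found in the camera images.
- rail: Aluminium rail fixed to the bench, 90 wide, 112 high, a T-slot along its top. Origin: on the bench under the bridge's middle, on the slot's centre line; x along the slot to the open end, z up. Rail from x = -250 (a 15 mm plug, flush with the top, closes the slot) to x = 200 (open). Slot: throat 18 wide, z = 112 to 100; below it a channel 34 wide to the floor at z = 85.
- bridge (a point): Middle of the underside of the grey bridge that stands across the rail (rail frame 0, 0, 166), 54 mm above the rail's top. It is 36 along the slot (x = -18 to 18), 150 across, 18 thick (bolt heads to z = 188); two gold posts 30 x 22 stand at y = -61 and 61. The gripper's fingers cannot pass under it.
- open_end (a point): Middle of the slot's open end, on the level of the rail's top (rail frame x = 200, z = 112).
- bin_in (a point): Middle of the catch bin's inner floor, 4 mm above the bench. The bin is 128 by 108 inside (128 along the slot), walls 60 high, fixed to the open end of the rail, below the slot's floor.
- scrap: The broken shoe: black plastic, an upside-down T: base 60 x 28 x 12, web 46 x 10, 11 high, on top; 60 g. Origin: centre of its underside (on the slot's floor); x along its length and the slot, z up. The slot's lips hold it down, its top 4 mm below the rail's top; a spring strip in the channel (rail x = -30 to 160) presses on it, so that pushing it takes 4 to 15 N.
- scraper: 600 g, same both ways. Steel flange 170 x 38 x 6 that rides on the rail's top; below it a tongue 170 x 13, 24 deep, for the slot; on top a black grip block 50 x 12, 32 high, in the middle, and 2 upright fins, 12 thick, 36 wide, 42 high, centred 70 each way (they clear the bridge by 6; pushed high up it tips nose-down and jams). Origin: centre of the flange's underside, on the rail's top when laid in; x along it, z up.
- tray: Grey plastic tool tray fixed on the bench, 240 x 150, walls 40 high. Origin: centre of its underside, x along its length. Two wooden runners along x, each 14 wide, with an 18 mm gap between them, tops at 40 mm, carry the scraper's flange, the tongue hanging between them.
- shoe: Bystander: a sound spare shoe lying on the bench beside the rail, like the broken one but with a web as long as its base (60 x 28 x 23 high). Origin: centre of its underside.
- reel_a: Bystander: white string reel lying flat beside the rail, 90 across, 32 high. Origin: centre of its underside.
- reel_b: Bystander: a second white reel like it, on the rail's other side. Origin: centre of its underside.
- jar: Bystander: closed jar, 60 across, 75 high. Origin: centre of its underside.
- packet: Bystander: slim card packet 110 x 38 x 18 lying in the tray on the other side of the runners. Origin: centre of its underside.
- wrench: Bystander: wrench 150 long lying flat. Origin under its middle.
- screwdriver: Bystander: screwdriver 170 long lying in the tray on one side of the runners. Origin under its middle.
Mind the look-alikes: they are no part of the job. What is shaped like the scrap but pink is not meant.

How it is judged (in metres and radians):
On the way, in this order (a step that is already met when the one before it is completed fails the run):
1. the scraper lies in the slot on the closed-end side of the bridge (y of scraper in the frame of rail between -0.006 and 0.006 m and z of scraper in the frame of rail between 0.106 and 0.117 m and angle between the x axis of scraper and the x axis of rail, either way round below 0.06 rad and angle between scraper's own z axis and vertical below 0.08 rad and x of scraper in the frame of rail between -0.165 and -0.06 m), for 0.2 s.
2. the scraper has been driven part-way under the bridge along the slot, the shoe ahead of it (y of scraper in the frame of rail between -0.006 and 0.006 m and z of scraper in the frame of rail between 0.106 and 0.117 m and angle between the x axis of scraper and the x axis of rail, either way round below 0.06 rad and angle between scraper's own z axis and vertical below 0.08 rad and x of scraper in the frame of rail between 0 and 0.09 m and z of scrap in the frame of scraper below -0.015 m and x of scrap in the frame of rail above 0.1 m), for 0.1 s.
At the end, for the whole second after the job is handed in: The broken shoe lies at rest in the catch bin (origin under 50 mm above its floor); the scraper lies still, seated in the slot (within 6 mm of centre line and height, 3 degrees of line), its middle 60 to 170 mm past the middle of the bridge, towards the open end (x of scrap in the frame of bin_in between -0.066 and 0.066 m and y of scrap in the frame of bin_in between -0.055 and 0.055 m and z of scrap in the frame of bin_in below 0.05 m and linear speed of each of scrap, scraper below 0.02 m/s and y of scraper in the frame of rail between -0.006 and 0.006 m and z of scraper in the frame of rail between 0.106 and 0.117 m and angle between the x axis of scraper and the x axis of rail, either way round below 0.06 rad and angle between scraper's own z axis and vertical below 0.08 rad and x of scraper in the frame of rail between 0.06 and 0.17 m); the robot touches nothing.
It fails at once if the broken shoe is touched by the robot (contact force between any of the fingers, the arm and scrap above 1 N).
It fails at once if a bystander (reel, jar, packet, wrench, screwdriver, spare shoe) is moved by more than 25 mm (distance of any of reel_a, reel_b, shoe, jar, packet, wrench, screwdriver from where it was at the start of the episode above 0.025 m).
It also fails if it takes over 61 s, if anything falls off the work surface, if the arm or the gripper's body presses on something with over 40 N, if the wrist force passes 120 N, or if a joint passes its speed limit or range.

ROBOT

A 7-joint arm with a two-finger parallel gripper is mounted at the origin on the work surface. World frame = base frame: x ahead of the robot, y to its left, z up, the work surface at z = 0. Lengths are in mm, angles in rad, forces in N, time in s.
With the tool pointing down it reaches from about 425 to 1025 mm from the base axis. Payload 9.4 kg.
Tool frame: the origin (TCP) lies at the very end of the fingers, on their centre line; the grasp point (between the pads) lies 19 mm behind it; y points along the fingers, z is the direction in which the jaws open and shut, and the axes are right-handed (so a half turn about y gives the same grasp; the last joint's range is limited). The gripper opens to 93 mm and grips with 3 to 60 N. Pads are 15 mm wide; open, the fingers measure 128 mm over their backs; the gripper's body (75 mm by 188 mm) begins 65 mm behind the grasp point.
Start: joints at [-1.216, 0.599, -0.003, 1.599, 0.002, 0.943, -0.08], TCP at [303.421, 658.452, 218.618] pointing down, gripper open.
Joint ranges: [-2.57, 2.57], [-0.35, 1.97], [-1.29, 1.29], [0.11, 2.56], [-1.05, 4.19], [0.11, 1.86], [-2.63, 2.63]. Speed limits (rad/s): [2.22, 2.22, 3.01, 3.01, 3.14, 3.14, 3.14].

INTERFACE

Orientations are given as a unit quaternion [w, x, y, z].
In Python, from bench import robot gives the robot as it stands.
- The arm moves only by the tool arm_command, never from a script. Its argument "commands" is text: rows parted by semicolons, each of 5 numbers parted by spaces: the opening, from 0 (shut) to 1 (fully open), then the shift along the tool's x, y, z in cm, then the turn about the tool's y in rad. A call has 1 to 8 rows; each row shifts and turns the commanded pose from where the row before left it, along the tool's axes as they then stand; what a row does not reach is not made up. A row lasts 1/12 s, in which the tool goes at most 41.7 mm and 7.16 degrees, less where a joint would pass 70% of its speed; a pose out of reach is approached as far as the arm can. A call is refused whole if a number of a shift passes 4.17 or a number of a turn 0.125, either way. A call with a gripper value outside its range is refused whole. The fingers move at their own pace and stop on an object; "squeeze" is the grip in N (left out, the last holds). Time passes only in rows, so rows that do not move let the fingers close. It gives the time, the measured TCP pose, the force and the opening at its end, in the units of the state.
- robot.state(): the state, without advancing time (a new reading comes with each control period).
- robot.read_camera(name): name is "scene" or "side" or "wrist"; returns (picture, depth): 400x640x3 uint8, blue, green, red; 400x640 float32, mm along the optical axis (not along the pixel's ray), 0 where there is no reading.
- robot.get_calibration(name): a dict with "fx", "fy", "cx", "cy" (pixels), "R" (3x3) and "t" (3): a world point X has camera coordinates R X + t. Camera axes: x right, y down, z forward; pixel columns grow to the right and rows downward; lengths in mm; the calibration is good to about 2 mm. A picture is of the moment at which its call begins: read the wrist's pose just before it. get_calibration takes no time and is no camera call; for the wrist camera it gives the pose at the moment of the call.
- robot.close_job(): hands the job in, once; it reports no verdict.
Trained networks look in the newest picture that a camera, given by its name, has taken for a name from the list of things; names that differ only in an ending like _2 or _b are one class to them, and where a whole thing is asked for, a point or a joint stands for the part that bears it (a point fixed in the world has none). Each returns a list of dicts, best first, with "conf" (0 to 1); they miss things now and then, are a little off and sometimes report something else, mostly with a low value. They report only what shows in the picture. A call takes as long as a camera call. They do not tell look-alikes from the thing itself.
- robot.boxes_of(label, camera): "xyz" ([x, y, z] in mm, in world coordinates, good to about 4 mm: the middle of the surface that is visible of it).
- robot.cut_out(label, camera): "region" (400x640 bool, what is visible of it).
- robot.spot_point(label, camera): "xyz" ([x, y, z] in mm, in world coordinates, good to about 4 mm: a listed point, or the origin of a listed thing).
The state is a dict: "time": time; "q": joint angles; "joint_velocities": joint speeds; "tau": joint torques, N m; "ee_pos": TCP position; "tcp_rot": TCP orientation; "wrist_force": force on the tool from outside, world axes, zero at the start; "ft_torque": the same for the moment, N m; "width": finger opening in mm.
Only numpy, scipy, OpenCV 4.12 (cv2) and the standard library are available. Lean on these libraries where they do the work, as an engineer would, in place of code of your own. Each camera call takes 0.05 s, during which the arm holds its last target.

## Working session

There is one attempt and no reset: what is moved stays moved. The work goes in short steps, Python scripts to look and compute and a tool call to move; the robot and the scene stay as the last step left them, time stands still between calls to the robot, and variables do not carry over. Pictures are saved under pics/ and viewed, and the job is handed in when it is done.

Besides the shell and the picture viewer there is one more tool, called after "Call:" by a JSON object that holds its "method" and its "body", one argument or row to a line. arm_command: Moves the arm, as the interface text tells. Its arguments: {"type":"object","properties":{"commands":{"type":"string"},"squeeze":{"type":"number"}},"required":["commands"]}

```bash
mkdir -p pics; ls
python3 - <<'E'
from bench import robot
import cv2,json
s=robot.state();print(s)
for c in ["scene","side","wrist"]:
    p,d=robot.read_camera(c);cv2.imwrite(f"pics/{c}0.png",p)
    k=robot.get_calibration(c);print(c,k)
    for l in (["rail","bridge","open_end","bin_in","scrap","scraper","tray"]):
        print(l,[(x['conf'],x['xyz']) for x in robot.spot_point(l,c)][:3])
print(robot.state()['time'])
E
```

```text
pics
{'time': 0.0, 'q': array([-1.21551043,  0.60003596, -0.00207265,  1.59973203,  0.00223114,
        0.9426038 , -0.07973311]), 'joint_velocities': array([-3.38273083e-05, -4.12060718e-04, -1.20841620e-03, -9.63683301e-04,
       -1.17182698e-04,  1.10015924e-05, -8.35516060e-04]), 'tau': array([-7.29906745e-01, -7.61750150e+01,  8.51782970e-01, -2.46746904e+01,
       -3.79417045e-01,  2.27931440e-01, -5.90176927e-02]), 'ee_pos': array([303.85693688, 658.1140401 , 217.97340516]), 'tcp_rot': array([-0.69037276,  0.69097852, -0.15136413,  0.15173343]), 'wrist_force': array([-0.01197012, -0.3929105 , -0.25427366]), 'ft_torque': array([-0.01571878, -0.01038389, -0.03846415]), 'width': 92.65930613873034}
scene {'fx': 398.81589163011284, 'fy': 398.81589163011284, 'cx': 320.6418376440092, 'cy': 206.03988773659862, 'R': array([[-0.10176934,  0.99477974,  0.00750071],
       [ 0.74579996,  0.0812833 , -0.66119244],
       [-0.65835053, -0.06169509, -0.75017884]]), 't': array([ 112.69728391, -316.10910996, 1613.66679983])}
rail [(0.88, [564.1, 19.1, 2.0])]
bridge [(0.65, [564.3, 22.7, 165.
[... 580 characters left out ...]
72, [566.8, 20.7, 165.6])]
open_end [(0.69, [528.7, 218.0, 110.6])]
bin_in [(0.94, [520.0, 286.2, 7.1]), (0.4, [565.5, 23.0, 164.6])]
scrap [(0.88, [364.0, 64.7, -2.4]), (0.44, [550.9, 86.9, 84.3])]
scraper [(0.6, [510.1, -372.9, 39.5])]
tray [(0.89, [507.9, -378.6, -1.4])]
wrist {'fx': 283.0531825627672, 'fy': 283.0531825627672, 'cx': 322.0826652060889, 'cy': 201.29124117218208, 'R': array([[ 4.17639093e-01,  9.08612642e-01, -8.09071351e-04],
       [ 8.79460730e-01, -4.04015500e-01,  2.51635252e-01],
       [ 2.28312093e-01, -1.05804265e-01, -9.67821805e-01]]), 't': array([-724.26035109,  -30.5657626 ,  390.35666261])}
rail []
bridge []
open_end []
bin_in []
scrap []
scraper []
tray []
1.2
```

View pictures.

View pics/scene0.png

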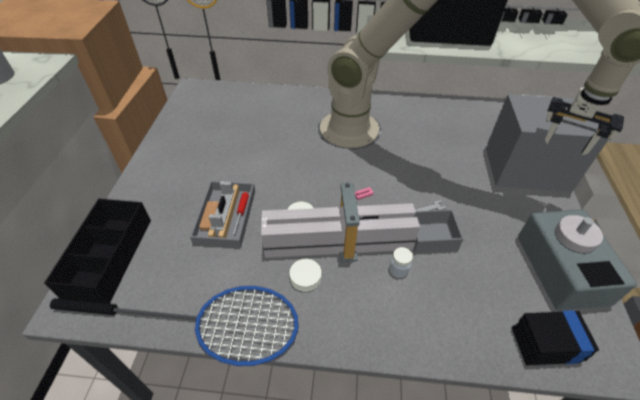

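View pics/side0.png

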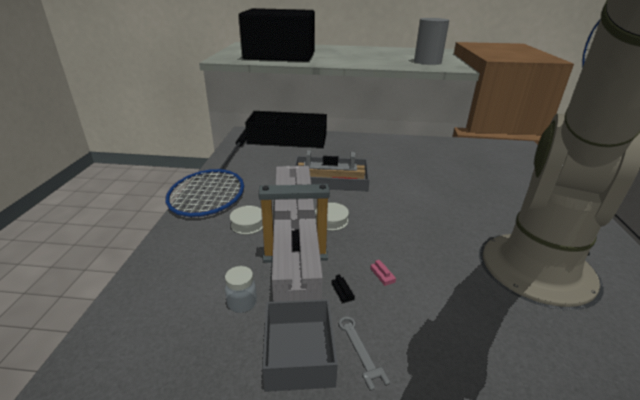

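View pics/wrist0.png

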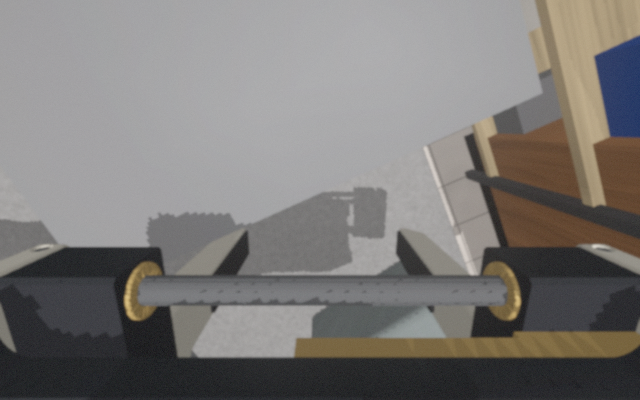

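```bash
cat > h.py <<'E'
import numpy as np
from bench import robot
from scipy.spatial.transform import Rotation as Ro
def Rt(s=None):
    s=s or robot.state();q=s['tcp_rot'];return Ro.from_quat([q[1],q[2],q[3],q[0]]).as_matrix()
def show():
    s=robot.state();R=Rt(s)
    print('t',round(s['time'],2),'tcp',s['ee_pos'].round(1),'jaw yaw',np.degrees(np.arctan2(R[1,2],R[0,2])).round(2),'yaxis',R[:,1].round(3),'F',s['wrist_force'].round(1),'w',round(s['width'],1),'q',s['q'].round(2))
def plan(target,yaw=None,n=None):
    """total shift in tool axes (cm) and turn about tool y (rad) to jaw yaw (deg, mod 180)"""
    s=robot.state();R=Rt(s);d=np.array(target)-s['ee_pos']
    jy=np.arctan2(R[1,2],R[0,2]); dt=0
    if yaw is not None:
        dt=(np.radians(yaw)-jy+np.pi/2)%np.pi-np.pi/2
    sg=np.sign(R[2,1])  # tool y down -> -1
    print('tool shift cm',(R.T@d/10).round(2),'turn',(sg*dt).round(3),'world d',d.round(1))
def cloud(c,step=1):
    k=robot.get_calibration(c);p,d=robot.read_camera(c)
    v,u=np.mgrid[0:400,0:640]
    P=np.stack([(u-k['cx'])/k['fx']*d,(v-k['cy'])/k['fy']*d,d],-1)
    W=(P-k['t'])@k['R']
    W[d<=0]=np.nan
    return p,d,W,k
E
python3 - <<'E'
from h import *
import cv2
show()
k=robot.get_calibration('wrist');R=Rt();s=robot.state()
c=-k['R'].T@k['t'];print('cam in tool',R.T@(c-s['ee_pos']),'axis in tool',R.T@k['R'][2])
p,d,W,kk=cloud('scene')
import pickle
for l in ['scraper','tray','rail']:
    r=robot.cut_out(l,'scene')
    for x in r[:2]:
        m=x['region'];w=W[m];w=w[np.isfinite(w[:,0])]
        if l=='scraper': w=w[w[:,2]>42]
        if l=='tray': pass
        mu=np.median(w,0);print(l,x['conf'],len(w),mu.round(1),w.min(0).round(0),w.max(0).round(0), np.c_[cv2.minAreaRect(w[:,:2].astype(np.float32))[:2]].round(1).tolist(),cv2.minAreaRect(w[:,:2].astype(np.float32))[2])
for l in ['jar','reel_a','shoe','wrench']:
    print(l,[(x['conf'],x['xyz']) for x in robot.spot_point(l,'scene')])
plan([575,-60,330],10)
E
```

```text
t 1.2 tcp [303.6 658.3 218.5] jaw yaw 65.26 yaxis [ 0. -0. -1.] F [ 2.2 -1.  -4. ] w 93.1 q [-1.22  0.6  -0.    1.6   0.    0.94 -0.08]
cam in tool [ -69.55781852 -166.4413062    -0.44875574] axis in tool [ 2.51253187e-01  9.67921350e-01 -3.09355596e-04]
scraper 0.89 601 [ 522.6 -370.1   58.6] [ 431. -396.   42.] [ 598. -353.   90.] [[514.4, 166.2], [-374.6, 39.6]] 1.9944355487823486
tray 0.65 2091 [ 545.1 -352.4   20.6] [ 385. -468.   -5.] [ 635. -294.   45.] [[509.7, 247.6], [-383.2, 172.1]] 1.438252568244934
tray 0.54 822 [721.1 -84.1  30.6] [ 668. -129.   -2.] [756. -41.  38.] [[712.6, 87.9], [-85.6, 86.3]] 6.187806606292725
rail 0.67 9264 [587.3  38.6  87.3] [ 391. -234.   -4.] [656. 364. 190.] [[533.4, 232.2], [56.6, 596.4]] 9.836333274841309
jar [(0.82, [653.5, 183.6, 2.2])]
reel_a [(0.81, [705.4, -87.2, 3.0]), (0.55, [489.0, -124.3, -2.1])]
shoe []
wrench [(0.5, [410.3, 271.0, -1.6])]
tool shift cm [ 54.72 -11.12 -53.88] turn 0.964 world d [ 271.4 -718.3  111.4]
```

Call:
{"method": "arm_command", "body": {
  "commands": "1 2.7 -1.5 -2.7 0;1 2.7 -1.5 -2.7 0;1 2.7 -1.5 -2.7 0;1 2.7 -1.5 -2.7 0;1 2.7 -1.5 -2.7 0;1 2.7 -1.5 -2.7 0;1 2.7 -1.5 -2.7 0;1 2.9 0 -2.9 0"
}}

```text
time: 2.27
ee_pos: [410.2, 370.0, 327.1]
tcp_rot: [0.693, -0.689, 0.151, -0.151]
wrist_force: [-1.0, -0.0, -1.0]
width: 93.4
```

Call:
{"method": "arm_command", "body": {
  "commands": "1 2.9 0 -2.9 0;1 2.9 0 -2.9 0;1 2.9 0 -2.9 0;1 2.9 0 -2.9 0;1 2.9 0 -2.9 0;1 2.9 0 -2.9 0;1 2.9 0 -2.9 0;1 0 0 0 0.12"
}}

```text
time: 2.93
ee_pos: [511.6, 92.5, 324.7]
tcp_rot: [-0.68, 0.68, -0.193, 0.194]
wrist_force: [-1.3, -0.4, -0.9]
width: 93.1
```

Run:
```python
from h import *
show()
plan([580,-60,330],10)
```

```text
t 2.93 tcp [511.6  92.5 324.7] jaw yaw 58.26 yaxis [ 0.002 -0.001 -1.   ] F [-1.3 -0.4 -0.9] w 93.1 q [-0.44  0.23  0.19  1.94 -0.05  0.97  0.79]
tool shift cm [13.84 -0.5  -9.37] turn 0.842 world d [  68.4 -152.5    5.3]
```

Call:
{"method": "arm_command", "body": {
  "commands": "1 3.4 0 -2.4 0;1 3.4 0 -2.4 0;1 3.4 0 -2.4 0;1 3.4 0 -2.4 0;1 0 0 0 0"
}}

```text
time: 3.35
ee_pos: [577.2, -60.2, 324.5]
tcp_rot: [-0.679, 0.68, -0.194, 0.197]
wrist_force: [-2.4, -0.5, -0.4]
width: 93.2
```

Run:
```python
from h import *
import cv2
show()
p,d,W,k=cloud('wrist')
cv2.imwrite('pics/w1.png',p);np.savez('w1.npz',p=p,d=d,W=W,R=k['R'],t=k['t'])
plan([480,-370,330],92)
```

```text
t 3.35 tcp [577.2 -60.2 324.5] jaw yaw 57.92 yaxis [ 0.003 -0.002 -1.   ] F [-2.4 -0.5 -0.4] w 93.2 q [-0.18  0.32  0.25  1.82 -0.09  1.01  1.12]
tool shift cm [  8.45  -0.6  -31.7 ] turn -0.593 world d [ -96.1 -313.7    5.9]
```

View pics/w1.png

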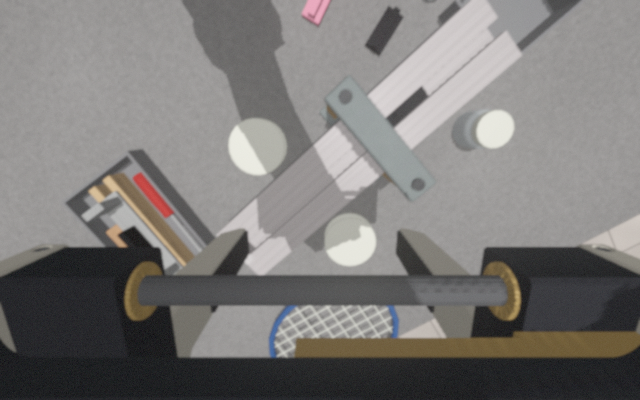

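```bash
cat > railfit.py <<'E'
import numpy as np,cv2,sys
def fit(W,c0=(565.5,21.7),yaw0=99.9,dbg=True):
    W=W[:235].reshape(-1,3);W=W[np.isfinite(W[:,0])]
    yaw=np.radians(yaw0);c=np.array(c0)
    for it in range(4):
        u=np.array([np.cos(yaw),np.sin(yaw)]);v=np.array([-u[1],u[0]])
        X=(W[:,:2]-c)@u;Y=(W[:,:2]-c)@v
        top=(W[:,2]>105)&(W[:,2]<120)
        xs=[];ys=[];gs=[]
        for x0 in range(-240,195,6):
            if -30<x0<30: continue
            m=(X>=x0)&(X<x0+6)&(abs(Y)<60)
            t=np.sort(Y[m&top]); 
            if len(t)<10: continue
            if t[0]>-35 or t[-1]<35: continue
            # outer edges
            xs.append(x0+3);ys.append((t[0]+t[-1])/2)
            tt=t[abs(t)<25];g=np.diff(tt)
            if len(g): 
                i=g.argmax();gs.append((x0+3,(tt[i]+tt[i+1])/2,g[i],t[-1]-t[0]))
        gs=np.array(gs);ok=gs[:,2]>10
        o=np.polyfit(xs,ys,1);
        g=np.polyfit(gs[ok,0],gs[ok,1],1) if ok.sum()>5 else None
        if dbg: print('outer',o,'slot',g,ok.sum(),len(xs),'gap',np.median(gs[ok,2]) if ok.sum() else None,'w',np.median(gs[:,3]),'z',np.median(W[top&(abs(Y)<45)&(abs(X)<180),2]))
        p=o
        yaw+=np.arctan(p[0]);c=c+p[1]*v
    print('c',c.round(1),'yaw',np.degrees(yaw).round(2))
    return c,yaw,W
if __name__=='__main__':
    z=np.load(sys.argv[1]);c,yaw,W=fit(z['W'])
    u=np.array([np.cos(yaw),np.sin(yaw)]);v=np.array([-u[1],u[0]])
    X=(W[:,:2]-c)@u;Y=(W[:,:2]-c)@v
    t=(W[:,2]>150)&(abs(X)<60)&(abs(Y)<90);print('bridge x range',np.percentile(X[t],[1,50,99]),np.percentile(Y[t],[1,50,99]),np.median(W[t,2]))
    t=(abs(W[:,2]-112)<6)&(abs(Y)<45)&(abs(Y)>9);print('rail x range',np.percentile(X[t],[0.2,99.8]))
    t=(abs(Y)<4)&(abs(W[:,2]-108)<3.);print('scrap/plug',np.sort(X[t])[::6].round(0))
E
python3 railfit.py w1.npz
```

```text
outer [-0.00144924  0.26696499] slot [0.00053601 0.3005565 ] 43 51 gap 18.016361776402317 w 89.73713787974623 z 112.36108717394146
outer [-0.00013197  0.01290988] slot [0.00198461 0.03255712] 43 51 gap 18.016757448549107 w 89.7438552962769 z 112.36126685499299
outer [-2.23525836e-07  7.53907847e-05] slot [0.00211655 0.01955702] 43 51 gap 18.016791600270793 w 89.74387805584297 z 112.36126685499299
outer [-3.78587087e-10  1.27690478e-07] slot [0.00211677 0.01948149] 43 51 gap 18.01679165784786 w 89.74387809306523 z 112.36126685499299
c [565.2  21.7] yaw 99.81
bridge x range [-39.39637992  -0.74868645  17.44047661] [-71.85537388   3.77682868  73.33390165] 184.35818721237482
rail x range [-230.99089604  199.58325991]
scrap/plug [43. 45. 46. 48. 50. 52. 53. 55. 56. 57. 59. 61. 62. 64. 65. 67. 68. 70.
 71. 73. 74. 76. 77. 79. 81. 82. 84. 85. 87. 88.]
```

Call:
{"method": "arm_command", "body": {
  "commands": "1 1.1 0 -4 0;1 1.1 0 -4 0;1 1.1 0 -4 0;1 1.1 0 -4 0;1 1.1 0 -4 0;1 1.1 0 -4 0;1 1.1 0 -4 0;1 0.7 0 -3.5 0"
}}

```text
time: 4.07
ee_pos: [481.9, -365.8, 324.2]
tcp_rot: [0.681, -0.68, 0.192, -0.193]
wrist_force: [-1.1, 0.0, -0.3]
width: 92.9
```

Call:
{"method": "arm_command", "body": {
  "commands": "1 0 0 0 -0.12;1 0 0 0 -0.12;1 0 0 0 -0.12;1 0 0 0 -0.12;1 0 0 0 -0.12;1 0 0 0 0"
}}

```text
time: 4.57
ee_pos: [482.7, -363.4, 324.2]
tcp_rot: [0.707, -0.706, -0.02, 0.019]
wrist_force: [-1.8, -1.3, -0.0]
width: 92.9
```

Run:
```python
from h import *
import cv2
show()
p,d,W,k=cloud('wrist')
cv2.imwrite('pics/w2.png',p);np.savez('w2.npz',p=p,d=d,W=W,R=k['R'],t=k['t'])
```

```text
t 4.57 tcp [ 482.7 -363.4  324.2] jaw yaw 93.18 yaxis [ 0.002  0.001 -1.   ] F [-1.8 -1.3 -0. ] w 92.9 q [ 0.42  0.35  0.19  1.77 -0.08  1.03  2.26]
```

View pics/w2.png

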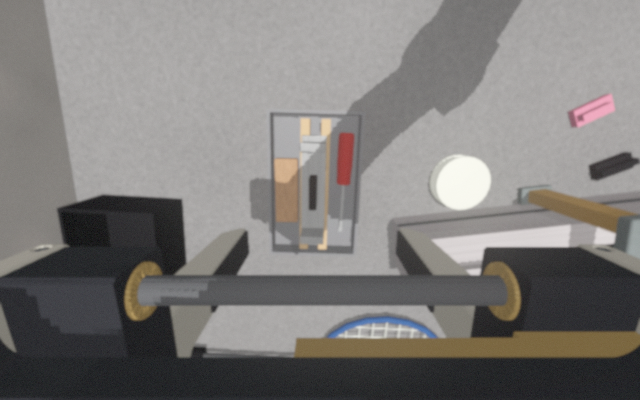

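Run:
```python
from h import *
import cv2
z=np.load('w2.npz');W=z['W'];p=z['p'].astype(int)
ok=np.isfinite(W[...,0])&(abs(W[...,0]-512)<110)&(abs(W[...,1]+371)<40)&(np.arange(400)[:,None]<245)
def rect(m,n):
    w=W[m][:,:2].astype(np.float32);r=cv2.minAreaRect(w);print(n,m.sum(),'c',np.round(r[0],1),'size',np.round(r[1],1),'ang',round(r[2],2),'mean',w.mean(0).round(1),'z',np.median(W[m][:,2]).round(1))
rect(ok&(W[...,2]>70)&(W[...,2]<83)&(p.sum(2)<150),'block')
f=ok&(W[...,2]>84);
rect(f&(W[...,0]>512),'fin+');rect(f&(W[...,0]<512),'fin-')
fl=ok&(W[...,2]>43.5)&(W[...,2]<50);rect(fl,'flange')
zz=W[...,2][ok];print(np.histogram(zz,bins=range(0,100,4)))
plan([512,-371,100],92)
```

```text
block 0 c [0. 0.] size [0. 0.] ang 0.0 mean [nan nan] z nan
fin+ 190 c [ 580.2 -373.4] size [12.4 33.7] ang 2.55 mean [ 579.2 -373. ] z 88.3
fin- 323 c [ 451.9 -392.5] size [29.  70.5] ang 40.6 mean [ 452.1 -388.2] z 89.0
flange 1677 c [ 509.5 -375.7] size [167.5  37.4] ang 2.14 mean [ 502.7 -375.9] z 46.5
(array([  89, 1690,   16,   29,   46,  291,  191,  109,    0,  240,  529,
       1599,   83,   28,   32,   36,   28,   35,   20,  274,   25,  121,
        293,    0]), array([ 0,  4,  8, 12, 16, 20, 24, 28, 32, 36, 40, 44, 48, 52, 56, 60, 64,
       68, 72, 76, 80, 84, 88, 92, 96]))
tool shift cm [ 2.88 22.41 -0.9 ] turn 0.013 world d [  29.5   -7.3 -224.1]<stdin>:6: RuntimeWarning: Mean of empty slice.
  ret = um.true_divide(
  return _methods._mean(a, axis=axis, dtype=dtype,
  ret = ret.dtype.type(ret / rcount)
```

Run:
```python
from h import *
import cv2
z=np.load('w2.npz');W=z['W']
ok=np.isfinite(W[...,0])&(abs(W[...,0]-512)<110)&(abs(W[...,1]+375)<24)&(np.arange(400)[:,None]<245)
def rect(m,n):
    w=W[m][:,:2].astype(np.float32);r=cv2.minAreaRect(w);print(n,m.sum(),'c',np.round(r[0],1),'size',np.round(r[1],1),'ang',round(r[2],2),'mean',w.mean(0).round(1),'z',np.median(W[m][:,2]).round(1))
rect(ok&(W[...,2]>74)&(W[...,2]<82)&(abs(W[...,0]-511)<40),'block')
f=ok&(W[...,2]>85);rect(f&(W[...,0]>512),'fin+');rect(f&(W[...,0]<512),'fin-')
plan([510.5,-375.5,115],92.2)
```

```text
block 259 c [ 510.4 -376.3] size [49.7 10.7] ang 2.76 mean [ 509.8 -376.3] z 78.2
fin+ 176 c [ 580.1 -373.4] size [12.3 33.8] ang 2.11 mean [ 579.6 -373.1] z 88.4
fin- 223 c [ 440. -378.] size [11.2 35.1] ang 3.46 mean [ 440.  -378.6] z 88.5
tool shift cm [ 2.71 20.91 -1.34] turn 0.009 world d [  28.   -11.8 -209.1]
```

Call:
{"method": "arm_command", "body": {
  "commands": "1 0.68 3.5 -0.34 0.009;1 0.68 3.5 -0.34 0;1 0.68 3.5 -0.34 0;1 0.67 3.5 -0.34 0;1 0 3.5 0 0;1 0 3.4 0 0;1 0 0 0 0;1 0 0 0 0"
}}

```text
time: 5.28
ee_pos: [509.0, -376.6, 113.8]
tcp_rot: [0.708, -0.706, -0.012, 0.014]
wrist_force: [-1.5, 0.2, -0.6]
width: 92.7
```

Run:
```python
from h import *
show()
plan([510.2,-376,52],92.2)
```

```text
t 5.28 tcp [ 509.  -376.6  113.8] jaw yaw 92.12 yaxis [-0.003  0.002 -1.   ] F [-1.5  0.2 -0.6] w 92.7 q [ 0.45  0.62  0.14  1.91 -0.14  0.63  2.29]
tool shift cm [0.14 6.18 0.04] turn -0.001 world d [  1.2   0.6 -61.8]
```

Call:
{"method": "arm_command", "body": {
  "commands": "1 0.1 3 0 0;1 0 2 0.05 0;1 0 1.2 0 0;0 0 0 0 0;0 0 0 0 0;0 0 0 0 0;0 0 0 0 0;0 0 0 0 0",
  "squeeze": 50
}}

```text
time: 5.95
ee_pos: [510.7, -377.8, 54.0]
tcp_rot: [-0.707, 0.707, 0.014, -0.013]
wrist_force: [-0.8, -0.1, -0.3]
width: 64.3
```

Run:
```python
from h import *
show()
```

```text
t 5.95 tcp [ 510.7 -377.8   54. ] jaw yaw 92.23 yaxis [ 0.002 -0.001 -1.   ] F [-0.8 -0.1 -0.3] w 64.3 q [ 0.47  0.7   0.12  1.94 -0.16  0.51  2.31]
```

Call:
{"method": "arm_command", "body": {
  "commands": "0 0 0.1 0.1 0;0 0 0 0 0;0 0 0 0 0;0 0 0 0 0;0 0 0 0 0;0 0 0 0 0;0 0 0 0 0;0 0 0 0 0"
}}

```text
time: 6.62
ee_pos: [510.1, -376.3, 51.6]
tcp_rot: [0.707, -0.707, -0.014, 0.014]
wrist_force: [-1.0, -0.8, -0.4]
width: 11.7
```

Call:
{"method": "arm_command", "body": {
  "commands": "0 0 0 0 0;0 0 0 0 0;0 0 0 0 0"
}}

```text
time: 6.87
ee_pos: [510.1, -376.3, 51.6]
tcp_rot: [0.707, -0.707, -0.014, 0.014]
wrist_force: [-0.7, 0.3, -1.2]
width: 11.7
```

Call:
{"method": "arm_command", "body": {
  "commands": "0 0 -2 0 0;0 0 -3.5 0 0;0 0 -4 0 0;0 0 -4 0 0;0 0 -3 0 0;0 0 0 0 0"
}}

```text
time: 7.37
ee_pos: [511.9, -378.1, 222.5]
tcp_rot: [-0.705, 0.709, 0.016, -0.011]
wrist_force: [-0.8, -1.3, -6.8]
width: 11.6
```

Run:
```python
from h import *
show()
plan([585.6,-96.6,210],9.8)
```

```text
t 7.37 tcp [ 511.9 -378.1  222.5] jaw yaw 92.23 yaxis [ 0.007 -0.005 -1.   ] F [-0.8 -1.3 -6.8] w 11.6 q [ 0.43  0.49  0.18  1.82 -0.11  0.83  2.27]
tool shift cm [ 8.45  1.18 27.85] turn 1.439 world d [ 73.7 281.5 -12.5]
```

Call:
{"method": "arm_command", "body": {
  "commands": "0 0 0 0 0.12;0 0 0 0 0.12;0 0 0 0 0.12;0 0 0 0 0.12;0 0 0 0 0.12;0 0 0 0 0.12;0 0 0 0 0.12;0 0 0 0 0.12"
}}

```text
time: 8.03
ee_pos: [509.1, -375.5, 214.5]
tcp_rot: [-0.633, 0.633, -0.317, 0.315]
wrist_force: [-1.4, 0.2, -7.2]
width: 11.7
```

Call:
{"method": "arm_command", "body": {
  "commands": "0 0 0 0 0.12;0 0 0 0 0.12;0 0 0 0 0.12;0 0 0 0 0.12;0 0 0 0 0"
}}

```text
time: 8.45
ee_pos: [509.4, -375.2, 214.4]
tcp_rot: [-0.539, 0.54, -0.458, 0.456]
wrist_force: [-2.9, -0.4, -7.0]
width: 11.9
```

Run:
```python
from h import *
show()
plan([585.6,-96.6,210],9.8)
```

```text
t 8.45 tcp [ 509.4 -375.2  214.4] jaw yaw 9.46 yaxis [-0.003  0.001 -1.   ] F [-2.9 -0.4 -7. ] w 11.9 q [ 0.16  0.55  0.59  1.85 -0.4   0.86  1.11]
tool shift cm [-26.23   0.45  12.1 ] turn -0.006 world d [ 76.2 278.6  -4.4]
```

Call:
{"method": "arm_command", "body": {
  "commands": "0 -3.28 0 1.51 0;0 -3.28 0 1.51 0;0 -3.28 0 1.51 0;0 -3.28 0 1.51 0;0 -3.28 0 1.51 0;0 -3.28 0 1.51 0;0 -3.28 0 1.51 0;0 -3.27 0 1.52 0"
}}

```text
time: 9.12
ee_pos: [584.2, -95.5, 215.5]
tcp_rot: [-0.541, 0.542, -0.455, 0.454]
wrist_force: [-1.2, -0.3, -7.0]
width: 11.5
```

Call:
{"method": "arm_command", "body": {
  "commands": "0 0 0 0 0;0 0 0 0 0"
}}

```text
time: 9.28
ee_pos: [584.8, -94.1, 215.2]
tcp_rot: [-0.542, 0.543, -0.454, 0.453]
wrist_force: [-1.5, -1.1, -6.9]
width: 11.9
```

Run:
```python
from h import *
import cv2
show()
p,d,W,k=cloud('wrist');cv2.imwrite('pics/w3.png',p);np.savez('w3.npz',p=p,d=d,W=W,R=k['R'],t=k['t'])
p,d,W,k=cloud('side');cv2.imwrite('pics/s3.png',p)
plan([585.6,-96.6,165],9.8)
```

```text
t 9.28 tcp [584.8 -94.1 215.2] jaw yaw 10.27 yaxis [-0.002  0.    -1.   ] F [-1.5 -1.1 -6.9] w 11.9 q [-0.36  0.51  0.62  1.94 -0.4   0.82  0.66]
tool shift cm [-0.11  5.09  0.18] turn 0.001 world d [  1.5   1.3 -50.9]
```

View pics/w3.png

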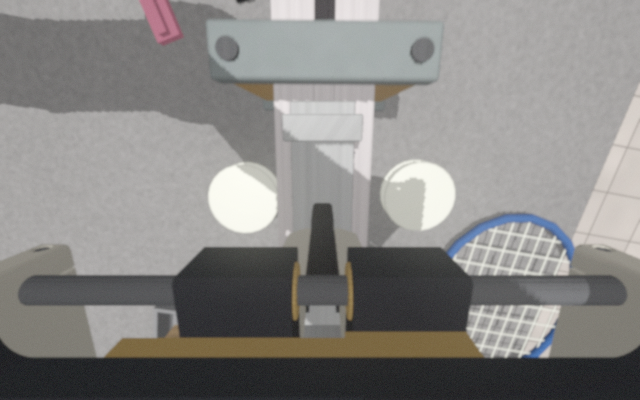

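View pics/s3.png

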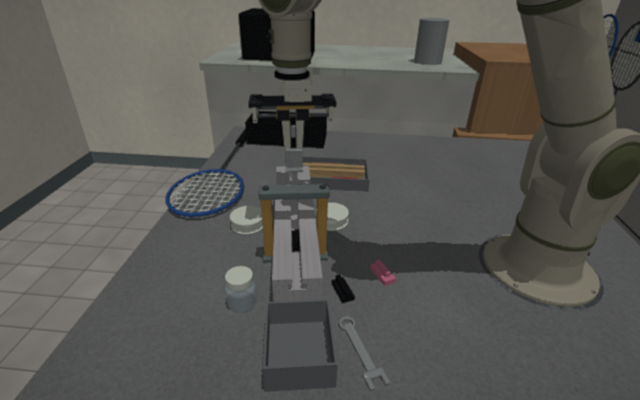

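```bash
cat > rel.py <<'E'
from h import *
import cv2,sys
def rel(f,zs):
    z=np.load(f);W0=z['W'];c=np.array([565.2,21.7]);yaw=np.radians(99.8)
    u=np.array([np.cos(yaw),np.sin(yaw)]);v=np.array([-u[1],u[0]])
    W=W0[:245].reshape(-1,3);W=W[np.isfinite(W[:,0])]
    X=(W[:,:2]-c)@u;Y=(W[:,:2]-c)@v;Z=W[:,2]
    m=(abs(Y)<30)&(Z>zs+38)&(Z<zs+54)&(X<0)
    r=cv2.minAreaRect(np.c_[X,Y][m].astype(np.float32)) if m.sum()>5 else None
    print('fin',m.sum(),r, Z[m].mean() if m.any() else None)
    # block top
    m=(abs(Y)<12)&(Z>zs+33)&(Z<zs+42)&(X<-60)
    if m.sum()>5:print('block',cv2.minAreaRect(np.c_[X,Y][m].astype(np.float32)))
    # flange edges per X
    a=[];b=[]
    m=(abs(Y)<30)&(abs(Z-zs-6)<5)
    for x0 in range(-240,190,5):
        q=m&(X>=x0)&(X<x0+5)
        if q.sum()>6: a.append((x0+2.5,Y[q].min(),Y[q].max(),np.median(Z[q])))
    a=np.array(a)
    if len(a)>2: print('flange',a.round(1).tolist(),'fit',np.polyfit(a[:,0],(a[:,1]+a[:,2])/2,1))
    e=[]
    for x0 in range(-235,190,5):
        if -40<x0<25: continue
        q=(X>=x0)&(X<x0+5)&(abs(Y)<55)&(abs(Z-112)<5)
        if q.sum()>6 and Y[q].min()<-38 and Y[q].max()>38: e.append((x0+2.5,Y[q].min(),Y[q].max()))
    e=np.array(e)
    if len(e)>2:print('rail',len(e),'mid fit',np.polyfit(e[:,0],(e[:,1]+e[:,2])/2,1),np.median(e[:,2]-e[:,1]),e[:,0].min(),e[:,0].max(), 'meanmid',((e[:,1]+e[:,2])/2).mean())
rel(sys.argv[1],float(sys.argv[2]))
E
python3 rel.py w3.npz 203
```

```text
fin 2774 ((-75.48973083496094, 0.8932342529296875), (65.96894073486328, 36.186439514160156), 0.5869370698928833) 249.99414573243914
block ((-101.58849334716797, 0.07364940643310547), (17.420183181762695, 23.766990661621094), 0.6304244995117188)
flange [[-112.5, -17.8, 19.7, 210.1], [-107.5, -17.8, 19.7, 209.9], [-102.5, -18.2, 19.6, 210.0], [-97.5, -17.9, 19.4, 210.0], [-92.5, -17.7, 19.4, 210.1], [-87.5, -17.6, 20.0, 210.0], [-82.5, -18.1, 19.9, 210.0], [-77.5, -17.9, 19.8, 209.9], [-72.5, -17.7, 19.7, 210.0], [-67.5, -17.6, 19.5, 210.0], [-62.5, -17.9, 20.2, 210.0], [-57.5, -17.9, 20.0, 210.0], [-42.5, -14.0, 20.2, 210.1], [-37.5, -17.7, 20.2, 210.0], [-32.5, -17.4, 20.1, 209.9]] fit [0.01288281 2.1143728 ]
rail 29 mid fit [ 0.00231356 -0.03222758] 89.45875314778849 -162.5 52.5 meanmid -0.22828225370267663
```

Call:
{"method": "arm_command", "body": {
  "commands": "0 0 2 0.11 0;0 0 2 0 0;0 0 2 0 0;0 0 0 0 0;0 0 0 0 0"
}}

```text
time: 9.8
ee_pos: [584.9, -98.8, 156.1]
tcp_rot: [-0.54, 0.541, -0.457, 0.456]
wrist_force: [-0.1, -1.1, -6.1]
width: 11.5
```

```bash
python3 - <<'E'
from h import *
import cv2
show()
p,d,W,k=cloud('wrist');np.savez('w4.npz',p=p,d=d,W=W,R=k['R'],t=k['t'])
E
python3 rel.py w4.npz 144
```

```text
t 9.8 tcp [584.9 -98.8 156.1] jaw yaw 9.66 yaxis [-0.002 -0.    -1.   ] F [-0.1 -1.1 -6.1] w 11.5 q [-0.3   0.58  0.56  1.99 -0.47  0.71  0.72]
fin 9249 ((-56.536739349365234, 0.062480926513671875), (59.986412048339844, 113.03936767578125), 89.93289184570312) 186.21379454898258
block ((-106.16765594482422, 0.24143028259277344), (17.390274047851562, 23.769453048706055), 1.6937628984451294)
flange [[-117.5, -17.1, 20.4, 150.8], [-112.5, -17.0, 20.2, 150.9], [-107.5, -17.7, 20.1, 150.9], [-102.5, -17.5, 20.0, 150.8], [-97.5, -17.3, 19.9, 150.9], [-92.5, -17.2, 20.4, 150.9], [-87.5, -17.7, 20.4, 150.8], [-82.5, -17.6, 20.1, 150.9], [-77.5, -17.4, 19.9, 150.8], [-72.5, -17.4, 19.8, 150.9], [-67.5, -17.7, 20.4, 150.9], [-62.5, -17.7, 20.2, 150.8], [-42.5, -17.8, 20.1, 150.8], [-37.5, -17.6, 20.0, 150.8]] fit [-0.00428394  0.98343567]
rail 22 mid fit [0.00165177 0.01949739] 89.80964321518158 -142.5 -37.5 meanmid -0.12916176590340198
```

Call:
{"method": "arm_command", "body": {
  "commands": "0 0 0 0.13 0;0 0 0.5 0 0;0 0 0.7 0 0;0 0 0.7 0 0;0 0 0 0 0"
}}

```text
time: 10.27
ee_pos: [586.5, -96.5, 136.3]
tcp_rot: [-0.54, 0.541, -0.456, 0.455]
wrist_force: [-2.5, 0.1, -7.6]
width: 11.5
```

```bash
python3 - <<'E'
from h import *
import cv2
show()
p,d,W,k=cloud('wrist');np.savez('w5.npz',p=p,d=d,W=W,R=k['R'],t=k['t'])
E
python3 rel.py w5.npz 125
```

```text
t 10.27 tcp [586.5 -96.5 136.3] jaw yaw 9.78 yaxis [-0.002  0.    -1.   ] F [-2.5  0.1 -7.6] w 11.5 q [-0.29  0.61  0.54  2.   -0.49  0.67  0.74]
fin 3467 ((-64.15531921386719, -0.2681407928466797), (93.21754455566406, 59.906463623046875), 0.2958161234855652) 172.69185287694089
block ((-104.18607330322266, 0.08683300018310547), (17.33759117126465, 23.883037567138672), 0.3575560748577118)
flange [[-117.5, -19.2, 18.3, 130.7], [-112.5, -19.1, 18.4, 131.1], [-107.5, -19.6, 18.3, 131.1], [-102.5, -19.5, 18.1, 131.0], [-97.5, -19.3, 18.0, 131.2], [-92.5, -19.2, 18.4, 131.1], [-87.5, -19.1, 18.4, 131.1], [-82.5, -19.7, 18.2, 131.1], [-77.5, -19.4, 18.1, 131.1], [-72.5, -19.3, 18.0, 131.2], [-67.5, -19.1, 18.4, 131.1], [-62.5, -19.7, 18.3, 131.2], [-57.5, -19.5, 18.1, 131.1], [-42.5, -19.6, 18.3, 131.1], [-37.5, -19.5, 18.3, 131.0]] fit [-0.00193782 -0.72685397]
rail 20 mid fit [0.00419068 0.24461764] 90.01247425060468 -132.5 -37.5 meanmid -0.11159011877199543
```

Call:
{"method": "arm_command", "body": {
  "commands": "0 0 0.5 -0.03 0;0 0 0.5 0 0;0 0 0.2 0 0;0 0 0 0 0"
}}

```text
time: 10.65
ee_pos: [586.6, -96.9, 125.0]
tcp_rot: [-0.54, 0.541, -0.456, 0.455]
wrist_force: [-2.1, -0.2, -8.4]
width: 11.6
```

```bash
python3 - <<'E'
from h import *
show()
p,d,W,k=cloud('wrist');np.savez('w6.npz',p=p,d=d,W=W,R=k['R'],t=k['t'])
E
python3 rel.py w6.npz 112|cut -c1-700
```

```text
t 10.65 tcp [586.6 -96.9 125. ] jaw yaw 9.74 yaxis [-0.001  0.    -1.   ] F [-2.1 -0.2 -8.4] w 11.6 q [-0.28  0.62  0.52  2.01 -0.5   0.64  0.75]
fin 2883 ((-78.73832702636719, -0.888092041015625), (66.33280181884766, 39.603492736816406), 0.08376527577638626) 159.4595428083993
block ((-104.7127914428711, 0.13288593292236328), (17.447751998901367, 23.962440490722656), 1.1583417654037476)
flange [[-122.5, -29.2, 29.2, 113.2], [-117.5, -29.8, 29.6, 113.4], [-112.5, -29.6, 29.5, 119.6], [-107.5, -29.3, 29.4, 119.6], [-102.5, -29.9, 29.7, 119.7], [-97.5, -29.1, 28.9, 119.7], [-92.5, -29.4, 28.0, 119.8], [-87.5, -29.9, 29.9, 119.7], [-82.5, -29.6, 29.0, 119.7], [-77.5, -28.9, 29.9, 119.7], [-72.5, -29.8, 29.9, 119.8], [-67.5, -29.0, 29.4, 119.6], [-62.5, -29.5, 30.0, 119.7], [-57.5, -29.8, 29.7, 119.4], [-52.5, -29.8, 30.0, 113.3], [-47.5, -29.0, 30.0, 113.3], [-42.5, -29.9, 29.7, 119.6], [-37.5, -29.6, 29.5, 119.6], [-32.5, -28.9, 29.2, 113.3], [-27.5, -29.9, 29.0, 113.4], [-22.5, -29.6, 29.4, 113.3], [-17.5, -29.5, 29.0, 113.3], [-12.5, -29.8, 29.5, 113.2], [-7.5, -29.5, 29.8, 
rail 19 mid fit [0.00140537 0.06334988] 89.9752028436192 -127.5 -37.5 meanmid -0.05259295699478067
```

Call:
{"method": "arm_command", "body": {
  "commands": "0 0 0.03 0 0;0 0 0 0 0;0 0 0 0 0;0 -1 0 0 0;0 -1.5 0 0 0;0 -1.5 0 0 0;0 -1.2 0 0 0;0 0 0 0 0",
  "squeeze": 60
}}

```text
time: 11.37
ee_pos: [577.5, -41.9, 125.1]
tcp_rot: [0.542, -0.541, 0.456, -0.454]
wrist_force: [-1.5, 0.5, -7.2]
width: 11.6
```

```bash
cat >> h.py <<'E'
c0=np.array([565.2,21.7]);yw=np.radians(99.8);U=np.array([np.cos(yw),np.sin(yw)]);V=np.array([-U[1],U[0]])
def rail():
    s=robot.state();p=s['ee_pos'];print('rail x,y,z',((p[:2]-c0)@U).round(1),((p[:2]-c0)@V).round(1),p[2].round(1),'F rail',(s['wrist_force'][:2]@U).round(1),(s['wrist_force'][:2]@V).round(1),s['wrist_force'][2].round(1),'T',s['ft_torque'].round(2),'w',s['width'].round(1),'t',s['time'])
E
python3 - <<'E'
from h import *
show();rail()
E
```

```text
t 11.37 tcp [577.5 -41.9 125.1] jaw yaw 9.95 yaxis [-0.001  0.002 -1.   ] F [-1.5  0.5 -7.2] w 11.6 q [-0.38  0.61  0.53  2.04 -0.52  0.63  0.68]Traceback (most recent call last):
  File "<stdin>", line 2, in <module>
  File "h.py", line 26, in rail
    s=robot.state();p=s['ee_pos'];print('rail x,y,z',((p[:2]-c0)@U).round(1),((p[:2]-c0)@V).round(1),p[2].round(1),'F rail',(s['wrist_force'][:2]@U).round(1),(s['wrist_force'][:2]@V).round(1),s['wrist_force'][2].round(1),'T',s['ft_torque'].round(2),'w',s['width'].round(1),'t',s['time'])
                                                                                                                                                                                                                                                             ^^^^^^^^^^^^^^^^
AttributeError: 'float' object has no attribute 'round'
```

Call:
{"method": "arm_command", "body": {
  "commands": "0 -1 0 0 0;0 -0.7 0 0 0;0 -0.5 0 0 0;0 -0.5 0 0 0;0 -0.3 0 0 0;0 0 0 0 0"
}}

```text
time: 11.87
ee_pos: [573.7, -18.4, 125.9]
tcp_rot: [-0.54, 0.541, -0.455, 0.458]
wrist_force: [-1.2, -8.2, -5.4]
width: 11.6
```

```bash
sed -i "s/s\['width'\].round(1),'t',s\['time'\]/round(s['width'],1),'t',s['time']/" h.py
python3 - <<'E'
from h import *
import cv2
show();rail()
p,d,W,k=cloud('wrist');np.savez('w7.npz',p=p,d=d,W=W,R=k['R'],t=k['t']);cv2.imwrite('pics/w7.png',p)
W=W[:245].reshape(-1,3);W=W[np.isfinite(W[:,0])];X=(W[:,:2]-c0)@U;Y=(W[:,:2]-c0)@V;Z=W[:,2]
m=(abs(Y)<4)&(X>18)&(X<190)
for a in range(18,150,4):
    q=m&(X>=a)&(X<a+4)
    if q.any(): print(a,Z[q].mean().round(0),end='; ')
m=(abs(Y)<16)&(Z>155)&(Z<166)&(X>18);print('fin',m.sum(),X[m].min(),X[m].max(),Y[m].min(),Y[m].max())
E
```

```text
t 11.87 tcp [573.7 -18.4 125.9] jaw yaw 9.66 yaxis [ 0.002 -0.003 -1.   ] F [-1.2 -8.2 -5.4] w 11.6 q [-0.43  0.6   0.54  2.06 -0.52  0.62  0.64]
rail x,y,z -41.0 -1.5 125.9 F rail -7.8 2.6 -5.4 T [-1.84  0.32  0.04] w 11.6 t 11.8667
18 127.0; 22 162.0; 26 162.0; 30 162.0; 34 132.0; 38 120.0; 42 105.0; 46 97.0; 50 99.0; 54 106.0; 58 106.0; 62 106.0; 66 105.0; 70 105.0; 74 105.0; 78 105.0; 82 105.0; 86 105.0; 90 106.0; 94 105.0; 98 98.0; 102 97.0; fin 2010 22.35791889328757 34.16345154715766 -15.991754134354576 15.967673345726748
```

View pics/w7.png

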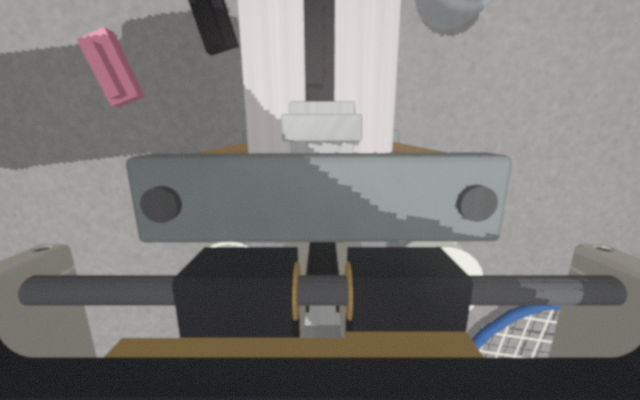

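Call:
{"method": "arm_command", "body": {
  "commands": "0 -0.4 0 0 0;0 -0.4 0 0 0;0 0 0 0 0;0 0 0 0 0;1 0 0 0 0;1 0 0 0 0;1 0 0 0 0;1 0 0 0 0"
}}

```text
time: 12.58
ee_pos: [572.0, -7.9, 125.7]
tcp_rot: [0.541, -0.54, 0.456, -0.456]
wrist_force: [-0.0, -0.2, -0.5]
width: 33.6
```

```bash
cat > fin.py <<'E'
from h import *
import cv2,sys
def fin(name):
    p,d,W,k=cloud('wrist');cv2.imwrite(f'pics/{name}.png',p)
    W=W[:235].reshape(-1,3);W=W[np.isfinite(W[:,0])];X=(W[:,:2]-c0)@U;Y=(W[:,:2]-c0)@V;Z=W[:,2]
    m=(abs(Y)<25)&(Z>153)&(Z<168)&(X>18)
    if m.any(): print('fin',m.sum(),np.percentile(X[m],[0.5,99.5]).round(1),np.percentile(Y[m],[0.5,99.5]).round(1),Z[m].mean().round(1))
    m=(abs(Y)<3.5)&(abs(Z-107)<3.5)&(X>30);
    if m.any(): print('scrap web',np.percentile(X[m],[1,99]).round(1))
E
python3 - <<'E'
from fin import *
show();rail();fin('w8')
E
```

```text
t 12.58 tcp [572.   -7.9 125.7] jaw yaw 9.76 yaxis [ 0.001  0.    -1.   ] F [-0.  -0.2 -0.5] w 33.6 q [-0.44  0.6   0.54  2.06 -0.52  0.62  0.62]
rail x,y,z -30.4 -1.7 125.7 F rail -0.2 0.1 -0.5 T [-0.08  0.33 -0.05] w 33.6 t 12.5833
fin 2116 [29.6 41.2] [-18.8  16.6] 160.3
scrap web [ 61.8 107.1]
```

Call:
{"method": "arm_command", "body": {
  "commands": "0.65 0 0 0 0;0.65 0 0 0 0;0.65 0 0 0 0;0.65 0 -2 0 0;0.65 0 -4 0 0;0.65 0 -3.5 0 0;0.65 0 0 0 0;0.65 0 0 0 0"
}}

```text
time: 13.3
ee_pos: [572.7, -8.2, 222.0]
tcp_rot: [0.542, -0.54, 0.455, -0.456]
wrist_force: [-2.2, 0.4, -0.7]
width: 60.5
```

Run:
```python
from fin import *
show();rail();fin('w9')
t=c0+U*35.4-V*1.0;plan([t[0],t[1],218],9.8)
```

```text
t 13.3 tcp [572.7  -8.2 222. ] jaw yaw 9.76 yaxis [ 0.004  0.001 -1.   ] F [-2.2  0.4 -0.7] w 60.5 q [-0.54  0.48  0.66  1.98 -0.4   0.81  0.52]
rail x,y,z -30.7 -2.3 222.0 F rail 0.8 2.1 -0.7 T [-0.1   0.33 -0.12] w 60.5 t 13.3
fin 721 [29.7 41.2] [-18.5  16.7] 160.3
scrap web [ 61.7 106.7]
tool shift cm [-6.57  0.26 -0.04] turn -0.0 world d [-11.6  64.6  -2.5]
```

Call:
{"method": "arm_command", "body": {
  "commands": "0.65 -2.2 0 0 0;0.65 -2.2 0 0 0;0.65 -2.2 0 0 0;0.65 0 0 0 0;0.65 0 0 0 0"
}}

```text
time: 13.77
ee_pos: [559.6, 58.0, 218.8]
tcp_rot: [-0.541, 0.542, -0.456, 0.454]
wrist_force: [-1.8, -0.8, 0.2]
width: 60.3
```

Run:
```python
from fin import *
show();rail()
t=c0+U*35.4-V*1.0;plan([t[0],t[1],124.5],9.8)
```

```text
t 13.77 tcp [559.6  58.  218.8] jaw yaw 9.89 yaxis [-0.003 -0.    -1.   ] F [-1.8 -0.8  0.2] w 60.3 q [-0.66  0.47  0.67  2.   -0.4   0.8   0.41]
rail x,y,z 36.7 -0.7 218.8 F rail -0.5 1.9 0.2 T [-0.12  0.32 -0.05] w 60.3 t 13.7667
tool shift cm [0.13 9.43 0.06] turn 0.002 world d [  0.6  -1.3 -94.3]
```

Call:
{"method": "arm_command", "body": {
  "commands": "0.65 0 3 0.03 0;0.65 0 3 0 0;0.65 0 2.2 0 0;0.65 0 1.1 0 0;0.65 0 0 0 0;0 0 0 0 0;0 0 0 0 0;0 0 0 0 0"
}}

```text
time: 14.43
ee_pos: [561.6, 56.6, 128.6]
tcp_rot: [0.541, -0.54, 0.455, -0.456]
wrist_force: [-1.5, -0.7, -0.6]
width: 44.7
```

Call:
{"method": "arm_command", "body": {
  "commands": "0 0 0 0 0;0 0 0 0 0;0 0 0 0 0;0 0 0 0 0;0 0 0 0 0"
}}

```text
time: 14.85
ee_pos: [561.1, 56.9, 128.3]
tcp_rot: [0.541, -0.54, 0.456, -0.456]
wrist_force: [-2.9, 0.2, 6.8]
width: 35.8
```

Run:
```python
from fin import *
show();rail();fin('w10')
```

```text
t 14.85 tcp [561.1  56.9 128.3] jaw yaw 9.74 yaxis [ 0.001  0.001 -1.   ] F [-2.9  0.2  6.8] w 35.8 q [-0.57  0.59  0.55  2.08 -0.53  0.61  0.52]
rail x,y,z 35.4 -2.0 128.3 F rail 0.7 2.8 6.8 T [-0.14  0.79 -0.11] w 35.8 t 14.85
scrap web [ 50.4 107.3]
```

View pics/w10.png

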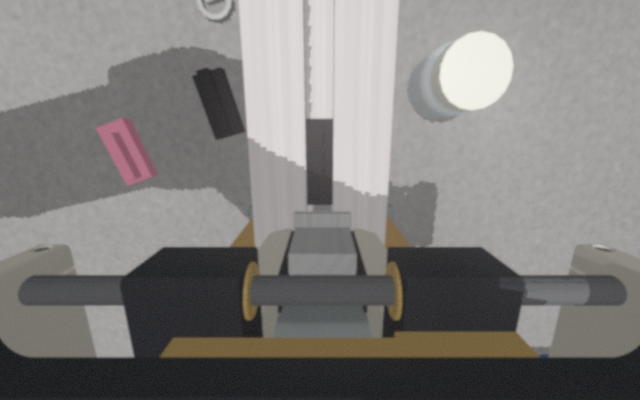

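Call:
{"method": "arm_command", "body": {
  "commands": "0 -0.5 0 0 0;0 -0.8 0 0 0;0 -1 0 0 0;0 -1 0 0 0;0 -1 0 0 0;0 0 0 0 0"
}}

```text
time: 15.4
ee_pos: [554.2, 96.5, 128.3]
tcp_rot: [-0.54, 0.541, -0.455, 0.458]
wrist_force: [-1.3, -10.0, 4.7]
width: 35.7
```

Run:
```python
from fin import *
show();rail();fin('w11')
```

```text
t 15.4 tcp [554.2  96.5 128.3] jaw yaw 9.65 yaxis [ 0.003 -0.004 -1.   ] F [ -1.3 -10.    4.7] w 35.7 q [-0.65  0.59  0.56  2.08 -0.53  0.61  0.45]
rail x,y,z 75.6 -1.9 128.3 F rail -9.7 3.0 4.7 T [-1.9   0.4  -0.07] w 35.7 t 15.4
scrap web [ 90.4 147.5]
```

View pics/w11.png

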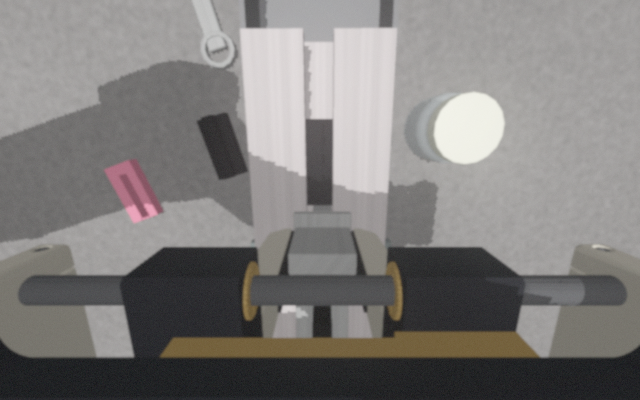

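Call:
{"method": "arm_command", "body": {
  "commands": "0 -0.5 0 0 0;0 -1 0 0 0;0 -1 0 0 0;0 -1 0 0 0;0 -1 0 0 0;0 0 0 0 0;0 0 0 0 0"
}}

```text
time: 16.03
ee_pos: [546.6, 140.6, 128.3]
tcp_rot: [-0.54, 0.541, -0.455, 0.457]
wrist_force: [-2.3, -10.8, 7.6]
width: 35.5
```

Run:
```python
from fin import *
show();rail();fin('w12')
```

```text
t 16.03 tcp [546.6 140.6 128.3] jaw yaw 9.63 yaxis [ 0.002 -0.003 -1.   ] F [ -2.3 -10.8   7.6] w 35.5 q [-0.74  0.59  0.57  2.08 -0.54  0.62  0.38]
rail x,y,z 120.3 -1.9 128.3 F rail -10.3 4.1 7.6 T [-2.25  0.58 -0.06] w 35.5 t 16.0333
scrap web [135.1 191.6]
```

Call:
{"method": "arm_command", "body": {
  "commands": "0 -0.7 0 0 0;0 -1 0 0 0;0 -1 0 0 0;0 -0.8 0 0 0;0 -0.6 0 0 0;0 -0.6 0 0 0;0 -0.6 0 0 0;0 -0.6 0 0 0"
}}

```text
time: 16.75
ee_pos: [537.0, 199.4, 128.3]
tcp_rot: [0.54, -0.54, 0.455, -0.457]
wrist_force: [-1.6, -8.8, 6.2]
width: 35.6
```

Call:
{"method": "arm_command", "body": {
  "commands": "0 -0.6 0 0 0;0 -0.6 0 0 0;0 -0.6 0 0 0;0 -0.4 0 0 0;0 0 0 0 0;0 0 0 0 0"
}}

```text
time: 17.25
ee_pos: [533.2, 222.1, 128.3]
tcp_rot: [0.541, -0.54, 0.455, -0.457]
wrist_force: [-0.4, -4.8, 4.3]
width: 35.8
```

Run:
```python
from fin import *
show();rail();fin('w13')
p,d=robot.read_camera('side');cv2.imwrite('pics/s13.png',p)
```

```text
t 17.25 tcp [533.2 222.1 128.3] jaw yaw 9.69 yaxis [ 0.002 -0.001 -1.   ] F [-0.4 -4.8  4.3] w 35.8 q [-0.88  0.61  0.59  2.05 -0.56  0.64  0.25]
rail x,y,z 203.0 -2.6 128.3 F rail -4.6 1.2 4.3 T [-1.18  0.31 -0.05] w 35.8 t 17.25
scrap web [217.7 218.4]
```

View pics/w13.png

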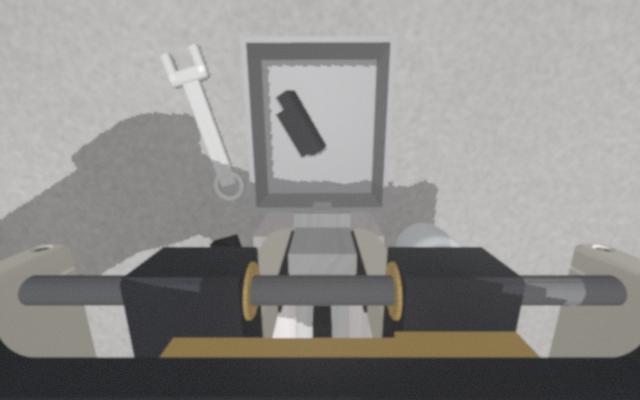

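View pics/s13.png

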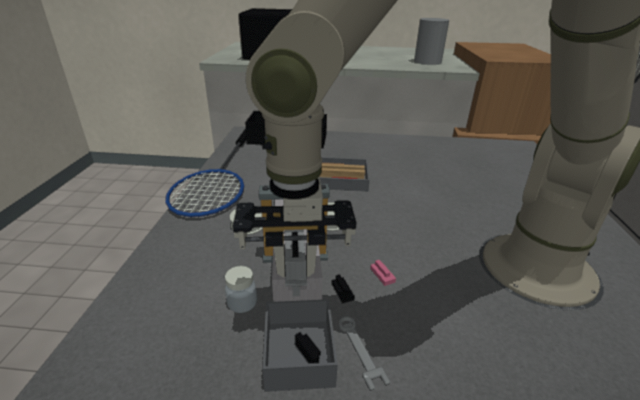

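Call:
{"method": "arm_command", "body": {
  "commands": "0.65 0 0 0 0;0.65 0 0 0 0;0.65 0 0 0 0;0.65 0 0 0 0;0.65 0 -2 0 0;0.65 0 -4 0 0;0.65 0 -4 0 0;0.65 0 -4 0 0"
}}

```text
time: 18.02
ee_pos: [531.7, 223.0, 268.6]
tcp_rot: [-0.54, 0.541, -0.456, 0.456]
wrist_force: [-1.8, 0.8, -0.7]
width: 60.0
```

Call:
{"method": "arm_command", "body": {
  "commands": "0.65 0 -4 0 0;0.65 0 -4 0 0;0.65 0 0 0 0;0.65 0 0 0 0;0.65 0 0 0 0"
}}

```text
time: 18.43
ee_pos: [531.6, 223.7, 346.7]
tcp_rot: [-0.541, 0.541, -0.456, 0.455]
wrist_force: [-1.5, -0.5, -1.3]
width: 60.7
```

```bash
python3 - <<'E'
from fin import *
show();rail();fin('w14')
p,d,W,k=cloud('wrist');np.savez('w14.npz',p=p,d=d,W=W,R=k['R'],t=k['t'])
p,d=robot.read_camera('side');cv2.imwrite('pics/s14.png',p)
for c in ('side','wrist'):
  for l in ('scraper','scrap'): print(c,l,[(x['conf'],np.round(x['xyz'],1), ((np.array(x['xyz'])[:2]-c0)@U).round(1),((np.array(x['xyz'])[:2]-c0)@V).round(1)) for x in robot.spot_point(l,c)])
E
python3 rel.py w14.npz 112.5|cut -c1-900
```

```text
t 18.43 tcp [531.6 223.7 346.7] jaw yaw 9.79 yaxis [-0.001  0.    -1.   ] F [-1.5 -0.5 -1.3] w 60.7 q [-1.07  0.37  0.81  1.82 -0.3   1.08  0.02]
rail x,y,z 204.8 -1.3 346.7 F rail -0.3 1.6 -1.3 T [-0.09  0.29 -0.07] w 60.7 t 18.4333
fin 294 [196.8 209. ] [-19.7  14.7] 160.1
scrap web [217.6 217.8]
side scraper [(0.87, array([544.3, 156.3, 108.1]), np.float64(136.2), np.float64(-2.3))]
side scrap [(0.81, array([361.2,  68.3,  -0.7]), np.float64(80.6), np.float64(193.1)), (0.57, array([509.3, 298.9,  18.6]), np.float64(282.7), np.float64(7.9)), (0.55, array([546. , 152.8, 111.4]), np.float64(132.5), np.float64(-3.4))]
wrist scraper [(0.59, array([542. , 154. , 109.7]), np.float64(134.3), np.float64(0.3))]
wrist scrap [(0.96, array([365.6,  73.8,  -0.6]), np.float64(85.3), np.float64(187.8)), (0.62, array([509.8, 296. ,  17.6]), np.float64(279.7), np.float64(7.9)), (0.41, array([519. , 288. ,   8.3]), np.float64(270.3), np.float64(0.2)), (0.41, array([541.9, 153.4, 113.2]), np.float64(133.7), np.float64(0.5))]
fin 0 None None
flange [[107.5, -24.2, 24.1, 118.3], [112.5, -21.0, 27.1, 118.3], [117.5, -27.1, 19.5, 118.4], [122.5, -25.5, 29.9, 118.4], [127.5, -30.0, 23.8, 118.3], [132.5, -29.9, 29.7, 118.5], [137.5, -28.3, 28.1, 118.4], [142.5, -20.6, 23.6, 118.5], [147.5, -23.7, 20.6, 118.6], [152.5, -20.5, 29.4, 118.4], [157.5, -27.8, 27.8, 118.5], [162.5, -26.3, 29.2, 118.6], [167.5, -24.8, 29.2, 118.4], [172.5, -27.7, 29.0, 118.4], [177.5, -29.0, 18.8, 118.4], [182.5, -28.9, 27.5, 118.3], [187.5, -21.4, 28.8, 118.4]] fit [ 0.00826209 -0.93565944]
rail 18 mid fit [ 0.00124751 -0.44344999] 88.75031896694739 102.5 187.5 meanmid -0.2625610171358793
```

View pics/w14.png

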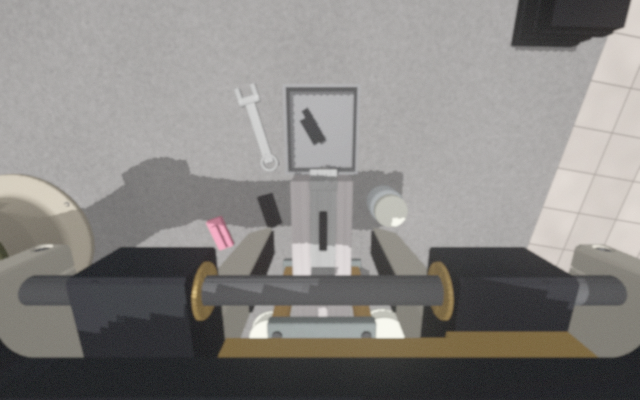

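View pics/s14.png

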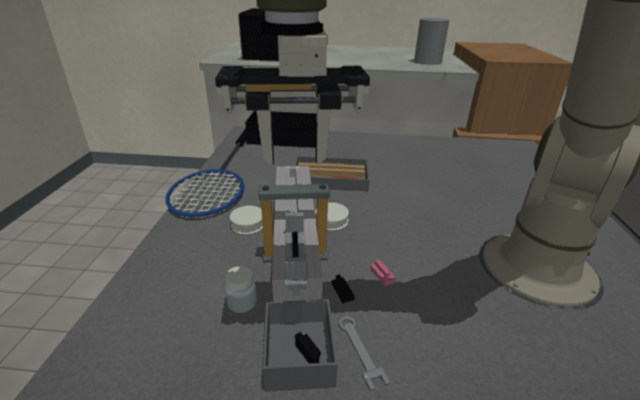

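```bash
python3 -c "
from bench import robot
print(robot.close_job())"
```

```text
the job is handed in; nothing more can be done
None
```

The broken shoe is in the catch bin and the scraper is seated in the slot past the bridge. I handed the job in at about 18.7 s; the hand-in gave no verdict.

**What I did:**
- I took the scraper from the tray by its grip block and laid it in the slot at about x = -119 mm.
- Holding the block, I drove it to about x = -35 mm.
- I then let go, lifted the gripper over the bridge and took the front fin, pulling until the shoe fell clear.
- I released the scraper and raised the arm well clear.

**Last checks:**
- **Shoe:** it lies at about rail x = 281 mm, y = 8 mm in the bin, roughly 12 mm from the bin's middle.
- **Scraper:** its middle is at about x = 133 mm. The flange underside is at about 112.4 mm, flat, and its front fin is about 2.5 mm off the centre line.
- **Forces:** the wrist readings I took while driving stayed under about 15 N.
- **Bystanders:** the reels, jar, spare shoe and wrench look unmoved in the pictures. The tray items were not in clear view at the end, so I did not check them again.

**Disagreements:**
- The gripper position read about 4 mm ahead of the camera's scraper position after the first release. I put this down to the arm springing forward, and used the camera.
- The last fit of the scraper's side edges was too noisy to use, because the flange and the rail top are only 6 mm apart in depth. I judged seating from the fin and the flange height instead.
- The network looking for the broken shoe also reported the spare shoe and the scraper. I told them apart in the pictures.

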